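# Load the sample reader and index it to its third station

### The job

Stand the red-capped sample pot in the blue seat of the sample reader's turntable, gripping it lightly (about 5 to 15 N) because it is thin-walled, and let go of it only once it is down in the seat. Then take the black bar knob in the middle and turn it clockwise, seen from above, to the third click, without going past it, so that the pot stands at the third sensor post; the turntable springs back if the knob is let go, so turn in one grasp and finish while still holding the knob there. Leave the yellow-capped pot and the black stopper where they stand.

Things in the scene. Friction and masses are not known exactly. Their poses are not given: they have to be found in the camera images.
- reader: Sample reader, fixed: round white housing, 216 mm across, 29 mm high, display box behind. Origin: on the turntable's axis at worktop height; -x points to the loading place in front (green mark), z up. Five black sensor posts (54 mm high, 98 mm from the axis) stand at the click stops: 24, 48, 72 (third), 96, 120 degrees clockwise, seen from above, from the loading place.
- turntable (a joint): Turntable and knob angle, rad: 0 at the loading place, where it starts; grows clockwise from above, to 2.22. Click stops at 0.419, 0.838, 1.257 (third), 1.676, 2.094. A spring (0.04 to 0.05 N m) returns it to 0 if let go; clicks add +-0.028 N m, zero at a stop: heavier on leaving it, lighter before the next. Needs up to 0.1 N m: grip the knob with 20 N or more, it is robust.
- knob_grip (a point): Black bar knob: point on the turntable's axis, 72 mm above the worktop, 15 mm under the knob's top, where to grip it. x along the bar (the blue seat lies towards -x), y across it. Bar 42 mm long, 12 mm thick in y (grip across this), 47 to 87 mm above the worktop; under it a steel hub 26 mm across and the grey turntable disc, 164 mm across, its top at 38 mm.
- seat_mid (a point): Where the red pot's middle is once it stands in the blue seat: 63 mm above the worktop. The seat is a blue cup on the turntable, 58 mm from the axis, 37 mm outside, 31 mm inside, rim 52 mm and floor 40 mm above the worktop. Turns with the turntable; its x axis points to the knob: close the fingers across that axis to clear the knob.
- red_pot_mid (a point): Middle (half-way up) of the red-capped white sample pot, upright: 46 mm high, body 26 mm across, the red cap 29 mm across in its top 12 mm; 30 g.
- sample_pot_1: The same red-capped pot; origin at the centre of its underside, z up through the cap.
- yellow_pot_mid (a point): Middle of the yellow-capped sample pot, same size as the red one; to be left alone.
- stopper_mid (a point): Middle of the black rubber stopper, 29 mm across and 30 mm high; to be left alone.

How it is judged:
By the outcome, as a careful person would: the job done as asked, in the order asked, and still so for the second after the job is handed in, while the arm keeps its last pose, push and grip.
It also fails if it takes over 58 s, if anything falls off the work surface, if the arm or the gripper's body presses on something with over 40 N, if the wrist force passes 120 N, or if a joint passes its speed limit or range.

### The arm

A 6-joint arm with a two-finger parallel gripper is mounted at the origin on a cart in front of the work surface, level with it; the furniture and walls round the work are solid. World frame = base frame: x ahead of the robot, y to its left, z up, the work surface at z = 0. Lengths are in m, angles in rad, forces in N, time in s.
With the tool pointing down it reaches from about 0.3 to 0.875 m from the base axis. Payload 6.4 kg.
Tool frame: the origin (TCP) lies on the centre line of the jaws, within the pads' length; the fingertips stand 17 mm ahead of it and the grasp point (between the pads) lies 2 mm behind it; z points along the fingers, y is the direction in which the jaws open and shut (so a half turn about z gives the same grasp; the last joint's range is limited). The gripper opens to 88 mm and grips with 3 to 60 N. Pads are 18 mm wide; open, the fingers measure 123 mm over their backs; the gripper's body (75 mm by 187 mm) begins 45 mm behind the grasp point.
Start: joints at [0.935, 0.181, 1.607, -0, 1.354, -0.206], TCP at [0.24, 0.523, 0.227] pointing down, gripper open.
Joint ranges: [-2.99, 2.99], [-0.89, 2.07], [0.3, 2.58], [-1.14, 4.28], [0, 2.63], [-3.12, 3.12]. Speed limits (rad/s): [2.57, 2.57, 3.01, 3.14, 3.14, 3.14].

### API

Orientations are given as a rotation vector (axis times angle).
In Python, from station import arm, imaging, job, models gives the robot as it stands. The module is installed in compiled form; this text tells all that it offers.
- The arm moves only by the shell command python3 -m inch 'ROWS' [OPENING] [FORCE]. ROWS is a JSON object of lists of equal length, an entry for each row: "linear": the shift along the tool's x, y, z each as a share of 0.3 m, from -1 to 1, a list of three; "twist": the turn, a rotation vector about the tool's x, y, z each as a share of 0.5 rad, from -1 to 1, a list of three. A call has 1 to 5 rows; each row is the pose to reach, as a shift and turn from the pose commanded when the call began, along the tool's axes at that moment; what a row does not reach only later rows make up. A row lasts 1/10 s, in which the tool goes at most 50 mm and 8.59 degrees, less where a joint would pass 70% of its speed; a pose out of reach is approached as far as the arm can. A call with a number of a shift or a turn outside -1 to 1 is refused whole. A call with a gripper value outside its range is refused whole. OPENING is the opening, from 0 (shut) to 1 (fully open), set as the call begins (- or left out, the last holds). The fingers move at their own pace and stop on an object; FORCE is the grip in N (left out, the last holds). Time passes only in rows, so rows that repeat a pose let the fingers close. It gives the time, the measured TCP pose, the force and the opening at its end, in the units of the state.
- arm.state(): the state, without advancing time (a new reading comes with each control period).
- imaging.capture(name): name is "scene" or "top"; returns a dict with "color" (480x640x3 uint8, red, green, blue), "vertical_fov" (degrees; the focal length in pixels is half the picture's height over the tangent of half this angle, whatever the lens; pixels are square), "cx", "cy" (the principal point, pixels), "R" (3x3) and "t" (3): a world point X has camera coordinates R X + t. Camera axes: x right, y down, z forward; pixel columns grow to the right and rows downward; lengths in m; the calibration is good to about 2 mm. A picture is of the moment at which its call begins. There is no depth.
- job.sign_off(): hands the job in, once; it reports no verdict.
Trained networks look in a picture, given as the dict that the camera call returned (one of the last four; its "shot" number tells which), for a name from the list of things; names that differ only in an ending like _2 or _b are one class to them, and where a whole thing is asked for, a point or a joint stands for the part that bears it (a point fixed in the world has none). Each returns a list of dicts, best first, with "conf" (0 to 1); they miss things now and then, are a little off and sometimes report something else, mostly with a low value. They report only what shows in the picture. A call takes as long as a camera call.
- models.find_in(picture, target): "uv" ([column, row] in pixels, amid what is visible of it).
The state is a dict: "time": time; "q": joint angles; "joint_velocities": joint speeds; "tau": joint torques, N m; "tool_pos": TCP position; "ee_rot": TCP orientation; "force": force on the tool from outside, world axes, zero at the start; "wrist_torque": the same for the moment, N m; "finger_gap": opening from 0.0 (shut) to 1.0 (fully open).
Only numpy, scipy, OpenCV 4.12 (cv2) and the standard library are available. Lean on these libraries where they do the work, as an engineer would, in place of code of your own. Each camera call takes 0.05 s, during which the arm holds its last target.

## Working session

There is one attempt and no reset: what is moved stays moved. The work goes in short steps, Python scripts to look and compute and a shell command to move; the robot and the scene stay as the last step left them, time stands still between calls to the robot, and variables do not carry over. Pictures are saved under pics/ and viewed, and the job is handed in when it is done.

```bash
mkdir -p pics; cat > h.py <<'E'
import numpy as np, cv2
from station import arm, imaging, job, models
from scipy.spatial.transform import Rotation as Rn
def K(p):
    h=p["color"].shape[0]; f=h/2/np.tan(np.radians(p["vertical_fov"])/2); return f
def ray(p,uv):
    f=K(p); d=np.array([(uv[0]-p["cx"])/f,(uv[1]-p["cy"])/f,1.]); R=np.array(p["R"]); t=np.array(p["t"])
    return -R.T@t, R.T@d
def at(p,uv,z):
    c,d=ray(p,uv); return c+d*(z-c[2])/d[2]
def proj(p,X):
    f=K(p); c=np.array(p["R"])@np.array(X)+np.array(p["t"]); return np.array([f*c[0]/c[2]+p["cx"],f*c[1]/c[2]+p["cy"]])
def tri(p,a,q,b):
    c1,d1=ray(p,a);c2,d2=ray(q,b)
    s=np.linalg.lstsq(np.c_[d1,-d2],c2-c1,rcond=None)[0]; x=c1+s[0]*d1;y=c2+s[1]*d2
    return (x+y)/2,np.linalg.norm(x-y)
def save(p,n): cv2.imwrite("pics/"+n,cv2.cvtColor(p["color"],cv2.COLOR_RGB2BGR))
E
python3 - <<'E'
from h import *
s=arm.state();print({k:np.round(v,3) for k,v in s.items()})
P=[imaging.capture("scene"),imaging.capture("top")]
for p,n in zip(P,["scene","top"]):
    save(p,n+"0.png"); print(n,{k:np.round(p[k],3).tolist() for k in p if k not in("color",)})
for t in ["reader","turntable","knob_grip","seat_mid","red_pot_mid","sample_pot_1","yellow_pot_mid","stopper_mid"]:
    r=[models.find_in(p,t) for p in P]
    for x in r: print(t,[(np.round(d["uv"],1).tolist(),round(d["conf"],2)) for d in x[:3]])
    if r[0] and r[1]: print("  ",tri(P[0],r[0][0]["uv"],P[1],r[1][0]["uv"]))
E
```

```text
{'time': np.float64(0.0), 'q': array([ 0.935,  0.182,  1.608,  0.   ,  1.354, -0.206]), 'joint_velocities': array([ 0.002,  0.002, -0.001,  0.   ,  0.001,  0.001]), 'tau': array([ 0.0000e+00, -4.3389e+01, -3.4185e+01,  7.0000e-02,  3.9000e-02,
       -0.0000e+00]), 'tool_pos': array([0.239, 0.522, 0.226]), 'ee_rot': array([-6.700e-01, -3.069e+00,  2.000e-03]), 'force': array([0.368, 0.091, 0.266]), 'wrist_torque': array([-0.023,  0.001,  0.059]), 'finger_gap': np.float64(1.002)}
scene {'vertical_fov': 49.269, 'cx': 329.848, 'cy': 242.176, 'R': [[0.492, -0.871, -0.006], [-0.666, -0.371, -0.648], [0.562, 0.322, -0.762]], 't': [-0.033, 0.484, 0.522], 'shot': 1}
top {'vertical_fov': 46.904, 'cx': 318.2, 'cy': 236.882, 'R': [[0.027, -0.999, 0.036], [-0.993, -0.031, -0.115], [0.116, -0.032, -0.993]], 't': [0.236, 0.52, 0.873], 'shot': 2}
reader [([436.2, 285.1], 0.72)]
reader [([422.2, 213.0], 0.7), ([415.7, 208.4], 0.66)]
   (array([0.55899605, 0.07984299, 0.0199823 ]), np.float64(0.000312978092059661))
turntable [([433.8, 284.8], 0.61)]
turntable [([424.3, 218.5], 0.85), ([250.9, 262.4],
[... 403 characters left out ...]
46]), np.float64(0.005775978526483993))
red_pot_mid [([260.0, 252.5], 0.69)]
red_pot_mid [([250.5, 261.0], 0.52)]
   (array([0.46939308, 0.35937794, 0.03263916]), np.float64(0.0024591102924128344))
sample_pot_1 [([261.3, 256.7], 0.89)]
sample_pot_1 [([249.7, 263.9], 0.79)]
   (array([0.46693953, 0.3593113 , 0.02359028]), np.float64(0.002637761273802833))
yellow_pot_mid [([228.9, 230.9], 0.81), ([432.8, 283.8], 0.28)]
yellow_pot_mid [([201.5, 251.8], 0.7)]
   (array([0.48314164, 0.4366657 , 0.03083691]), np.float64(0.0013115728203344401))
stopper_mid [([276.1, 224.4], 0.63)]
stopper_mid [([238.7, 212.4], 0.74)]
   (array([0.55098547, 0.383543  , 0.01114936]), np.float64(0.001316903863987337))
```

View pics/scene0.png

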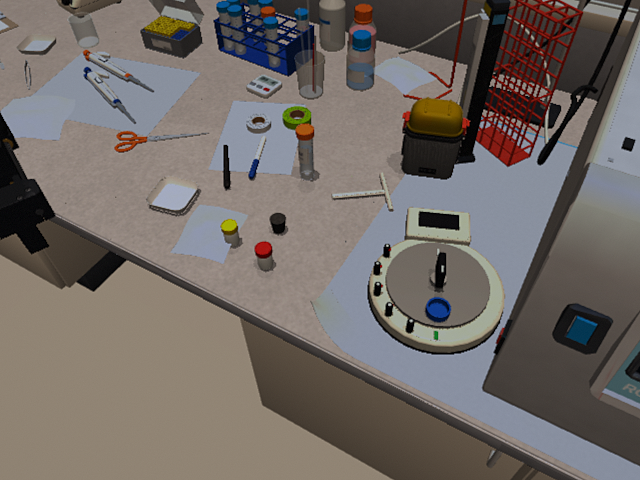

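View pics/top0.png

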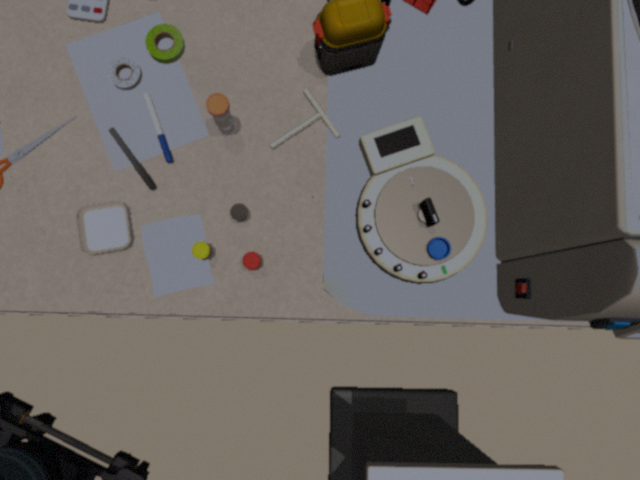

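The scene picture shows the reader at about (436,290), with the knob at (441,270), the seat at (438,309), the red pot at (264,256), yellow at (230,232) and the stopper at (278,223). In the top view they are at knob (429,211), seat (438,248) and red pot (252,261). A tall machine stands to the right of the reader. Next I'll refine these by colour.

```bash
python3 - <<'E'
from h import *
P={"scene":imaging.capture("scene"),"top":imaging.capture("top")}
def blob(p,lo,hi,box):
    hsv=cv2.cvtColor(p["color"],cv2.COLOR_RGB2HSV)
    m=cv2.inRange(hsv,np.array(lo),np.array(hi)); z=np.zeros_like(m);x0,y0,x1,y1=box;z[y0:y1,x0:x1]=m[y0:y1,x0:x1]
    ys,xs=np.nonzero(z); return (xs.mean(),ys.mean()),len(xs),(xs.min(),ys.min(),xs.max(),ys.max())
R={}
for n,b in {"scene":{"seat":(415,290,465,330),"red":(245,235,280,275),"grn":(428,325,445,345),"yel":(215,215,245,250)},"top":{"seat":(420,230,460,265),"red":(235,245,270,280),"grn":(436,260,452,278),"yel":(185,235,215,265)}}.items():
    for k,box in b.items():
        lo,hi={"seat":((100,120,50),(130,255,255)),"red":((0,150,60),(8,255,255)),"grn":((45,80,50),(85,255,255)),"yel":((22,130,60),(34,255,255))}[k]
        r=blob(P[n],lo,hi,box); R[n,k]=r[0]; z={"seat":.050,"red":.042,"yel":.042,"grn":.029}[k]
        print(n,k,np.round(r[0],1),r[1:],np.round(at(P[n],r[0],z),4))
for k in("seat","red","grn","yel"): print(k,tri(P["scene"],R["scene",k],P["top"],R["top",k]))
for n,b,s in(("scene",(350,200,520,360),5),("top",(340,110,500,290),5)):
    p=P[n];x0,y0,x1,y1=b
    cv2.imwrite(f"pics/{n}_z.png",cv2.resize(cv2.cvtColor(p["color"],cv2.COLOR_RGB2BGR)[y0:y1,x0:x1],None,fx=600/(y1-y0)*.85,fy=600/(y1-y0)*.85,interpolation=cv2.INTER_CUBIC))
E
```

```text
scene seat [437.9 308.5] (368, (np.int64(426), np.int64(297), np.int64(450), np.int64(321))) [0.498  0.0571 0.05  ]
scene red [262.9 248.4] (192, (np.int64(255), np.int64(242), np.int64(271), np.int64(257))) [0.4724 0.356  0.042 ]
scene grn [435.6 334.8] (34, (np.int64(434), np.int64(331), np.int64(437), np.int64(339))) [0.4674 0.0452 0.029 ]
scene yel [228.9 226. ] (182, (np.int64(221), np.int64(219), np.int64(236), np.int64(234))) [0.4855 0.4355 0.042 ]
top seat [438.5 248. ] (392, (np.int64(428), np.int64(237), np.int64(450), np.int64(258))) [0.4985 0.0602 0.05  ]
top red [251.5 260.5] (231, (np.int64(243), np.int64(252), np.int64(260), np.int64(268))) [0.4704 0.356  0.042 ]
top grn [443.8 269.5] (22, (np.int64(442), np.int64(266), np.int64(446), np.int64(273))) [0.4659 0.0463 0.029 ]
top yel [201.1 250. ] (241, (np.int64(193), np.int64(242), np.int64(210), np.int64(258))) [0.4846 0.436  0.042 ]
seat (array([0.49948889, 0.05836547, 0.04659347]), np.float64(0.002289869654931981))
red (array([0.47071245, 0.35535433, 0.04405397]), np.float64(0.0013212053754859524))
grn (array([0.46628677, 0.04579241, 0.02986596]), np.float64(0.0017024814292696405))
yel (array([0.48483084, 0.43550607, 0.04255826]), np.float64(0.0009688526424128801))
```

View pics/top_z.png

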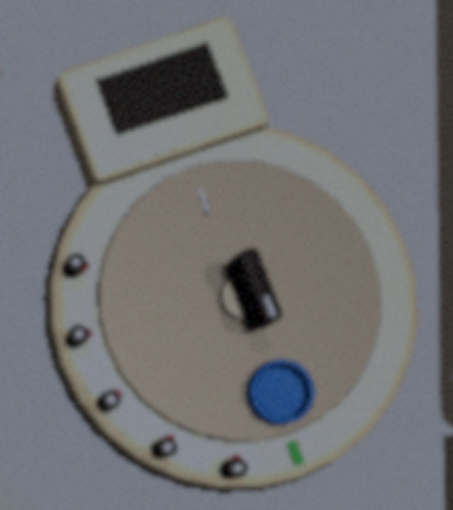

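View pics/scene_z.png

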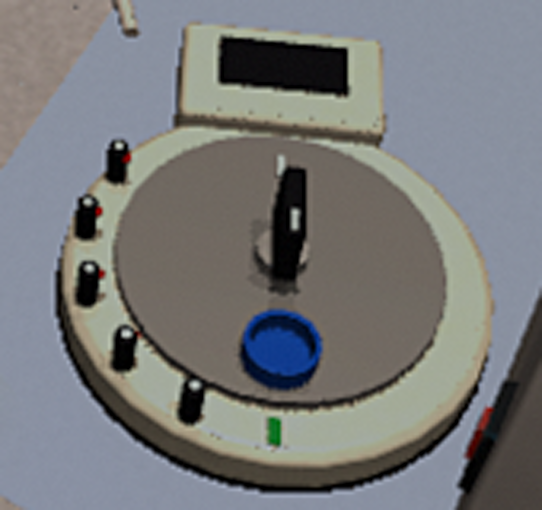

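```bash
python3 - <<'E'
from h import *
from scipy.optimize import least_squares
S=imaging.capture("scene");T=imaging.capture("top")
ps=[(193,385),(124,333),(90,267),(88,202),(119,147)]; pt=[(234,466),(164,446),(108,400),(77,335),(73,264)]
ps=[(350+a/3.1875,200+b/3.1875) for a,b in ps]; pt=[(340+a/2.8333,110+b/2.8333) for a,b in pt]
def fit(sel):
  def mod(v):
    x,y,w=v[:3]; out=[]
    def P(r,ang,z): a=w+np.pi-ang; return [x+r*np.cos(a),y+r*np.sin(a),z]
    for i in range(5):
        X=P(.098,np.radians(24*(i+1)),.054)
        if 's' in sel: out+=list(proj(S,X)-ps[i])
        if 't' in sel: out+=list(proj(T,X)-pt[i])
    for X,a,b in((P(.058,0,.050),(437.9,308.5),(438.5,248.)),):
        if 's' in sel: out+=list(proj(S,X)-a)
        if 't' in sel: out+=list(proj(T,X)-b)
    return np.array(out)
  r=least_squares(mod,[.555,.08,.3],loss="soft_l1"); return r.x,np.round(mod(r.x),1)
for s in("s","t","st"):
    v,res=fit(s); x,y,w=v; print(s,np.round(v,4),"deg",np.degrees(w),"seat",x-.058*np.cos(w),y-.058*np.sin(w));print(res.reshape(-1,2).tolist())
o=T["color"].copy()
# machine edge
print("machine foot",at(T,(496,200),0),at(T,(498,300),0), at(S,(487,385),0))
E
```

```text
s [0.553  0.0775 0.3582] deg 20.524241165814 seat 0.49863178868524477 0.05715130860249461
[[-0.2, 0.4], [0.2, 0.2], [-0.4, 0.2], [-0.0, -0.2], [0.2, -0.5], [0.2, -0.4]]
t [0.5525 0.0814 0.3749] deg 21.479466447537778 seat 0.498537059344915 0.06020783161490071
[[0.4, 0.6], [0.2, 0.4], [0.0, -0.1], [-0.5, -0.3], [-0.3, -0.6], [0.1, -0.1]]
st [0.5529 0.0796 0.3702] deg 21.211839134525 seat 0.49879485754915215 0.0586304418183226
[[-0.8, 0.2], [1.3, 0.4], [-0.6, 0.2], [1.1, 0.1], [-1.5, 0.3], [1.0, -0.5], [-1.4, -0.1], [0.5, -0.7], [-1.4, -0.5], [0.9, -1.1], [-0.7, -0.8], [1.0, -0.2]]
machine foot [ 0.58882306 -0.05099352  0.        ] [ 0.41950234 -0.05258533  0.        ] [ 0.44423249 -0.04811363  0.        ]
```

```bash
cat >> h.py <<'E'
def go(x,y,z,yaw=None):
    s=arm.state(); R=Rn.from_rotvec(s["ee_rot"]).as_matrix(); d=R.T@(np.array([x,y,z])-s["tool_pos"])
    j=R[:,1]; cur=np.degrees(np.arctan2(-j[0],j[1]))
    print("lin",np.round(d/.3,3), "tilt",np.round(R[:2,2],4),"yaw",round(cur,2), "" if yaw is None else "twz %.3f"%(np.radians(cur-yaw)/.5),"pos",np.round(s["tool_pos"],4),"F",np.round(s["force"],1),"gap",round(float(s["finger_gap"])*88,1),"t",round(float(s["time"]),2))
E
python3 - <<'E'
from h import *
go(.471,.3557,.13,0)
S=imaging.capture("scene");T=imaging.capture("top")
print(tri(S,(502,335),T,(521,288)))
E
```

```text
lin [-0.933 -0.185  0.322] tilt [-0.  0.] yaw -24.63 twz -0.860 pos [0.2396 0.5227 0.2266] F [-0.3  0.1 -0.2] gap 88.2 t 1.1
(array([ 0.43630579, -0.03570943,  0.14185786]), np.float64(0.0029757736297912805))
```

```bash
python3 -m inch '{"linear":[[-0.15,-0.03,0.05],[-0.3,-0.06,0.1],[-0.45,-0.09,0.15],[-0.6,-0.12,0.2],[-0.7,-0.14,0.24]],"twist":[[0,0,0],[0,0,0],[0,0,0],[0,0,0],[0,0,0]]}' 0.6 10
python3 -c "
from h import *
go(.471,.3557,.10,0)"
```

```text
time: 1.7
tool_pos: [0.415, 0.3951, 0.1539]
ee_rot: [0.672, 3.068, -0.001]
force: [0.5, 1.2, -0.7]
finger_gap: 0.605
lin [-0.224 -0.041  0.18 ] tilt [ 0.0003 -0.0004] yaw -24.72 twz -0.863 pos [0.415  0.3951 0.1539] F [ 0.5  1.2 -0.7] gap 53.2 t 1.7
```

```bash
python3 -m inch '{"linear":[[-0.12,-0.02,0.09],[-0.224,-0.041,0.18],[-0.224,-0.041,0.18],[-0.224,-0.041,0.18]],"twist":[[0,0,0],[0,0,0],[0,0,0],[0,0,0]]}'
python3 -c "
from h import *
go(.471,.3557,.034,0)
S=imaging.capture('scene');T=imaging.capture('top')
a=cv2.resize(S['color'][180:300,200:330],None,fx=3,fy=3);b=cv2.resize(T['color'][180:300,180:310],None,fx=3,fy=3)
save({'color':np.hstack([a,b])},'a1.png')"
```

```text
time: 2.1
tool_pos: [0.4688, 0.3573, 0.0999]
ee_rot: [-0.672, -3.067, 0.001]
force: [0.1, 0.9, 0.7]
finger_gap: 0.601
lin [-0.009 -0.001  0.22 ] tilt [-0.0019 -0.0005] yaw -24.72 twz -0.863 pos [0.4688 0.3573 0.0999] F [0.1 0.9 0.7] gap 52.9 t 2.1
```

View pics/a1.png

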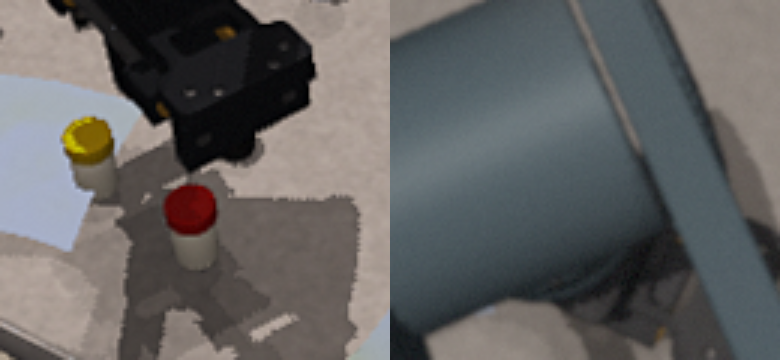

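```bash
python3 -c "
from h import *
S=imaging.capture('scene');s=arm.state();R=Rn.from_rotvec(s['ee_rot']).as_matrix()
o=S['color'].copy()
for y in (-.044,-.0265,0,.0265,.044):
    for x in (-.009,.009):
        u=proj(S,s['tool_pos']+R@np.array([x,y,.017])); cv2.circle(o,tuple(int(round(k)) for k in u),1,(0,255,0),-1)
u=proj(S,[.471,.3557,.046]);cv2.circle(o,tuple(int(round(k)) for k in u),1,(0,0,255),-1)
save({'color':cv2.resize(o[130:330,150:380],None,fx=3,fy=3)},'a2.png')"
```

```text
(no output)
```

View pics/a2.png

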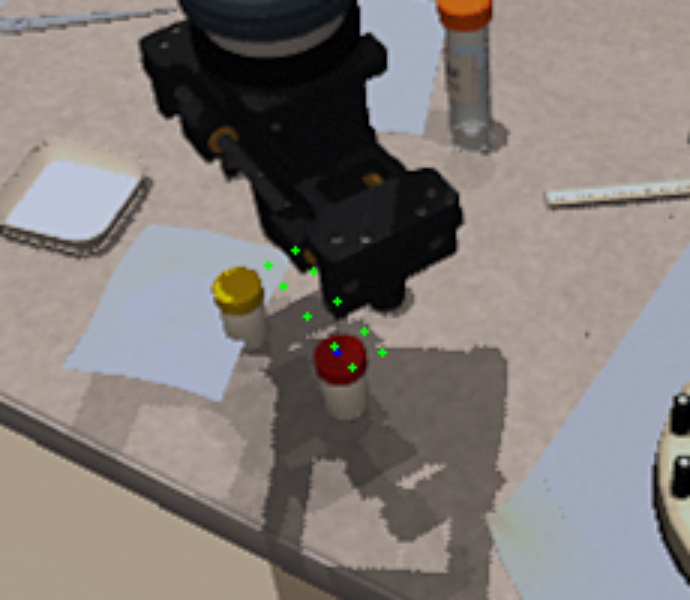

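```bash
python3 -c "
from h import *
S=imaging.capture('scene');s=arm.state();R=Rn.from_rotvec(s['ee_rot']).as_matrix()
print(s['tool_pos'],s['finger_gap'],s['time'],s['q'])
o=cv2.resize(S['color'],None,fx=3,fy=3,interpolation=cv2.INTER_CUBIC)
def pt(v,c):
    u=proj(S,s['tool_pos']+R@np.array(v))*3+1; cv2.circle(o,tuple(int(round(k)) for k in u),4,c,-1)
for y in (-.0935,.0935):
    for x in (-.0375,.0375): pt([x,y,-.047],(255,0,255))
for y in (-.044,-.0265,.0265,.044):
    for x in (-.009,.009): pt([x,y,.017],(0,255,0)); pt([x,y,-.04],(255,255,0))
pt([0,0,-.047],(0,255,255));pt([0,0,-.2],(0,255,255))
o=cv2.convertScaleAbs(o,alpha=2)
save({'color':o[300:900,420:1200]},'a3.png')
for n in('reader','red_pot_mid'): print(models.find_in(S,n)[:2])"
```

```text
[0.46874694 0.35911416 0.10196964] 0.6025069853263355 2.3 [ 4.52763401e-01  3.51339105e-01  1.66596601e+00  2.60857978e-04
  1.12223180e+00 -6.89911219e-01]
[{'uv': [435.2, 287.0], 'conf': 0.79}]
[{'uv': [263.3, 256.7], 'conf': 0.84}, {'uv': [436.1, 286.7], 'conf': 0.28}]
```

View pics/a3.png

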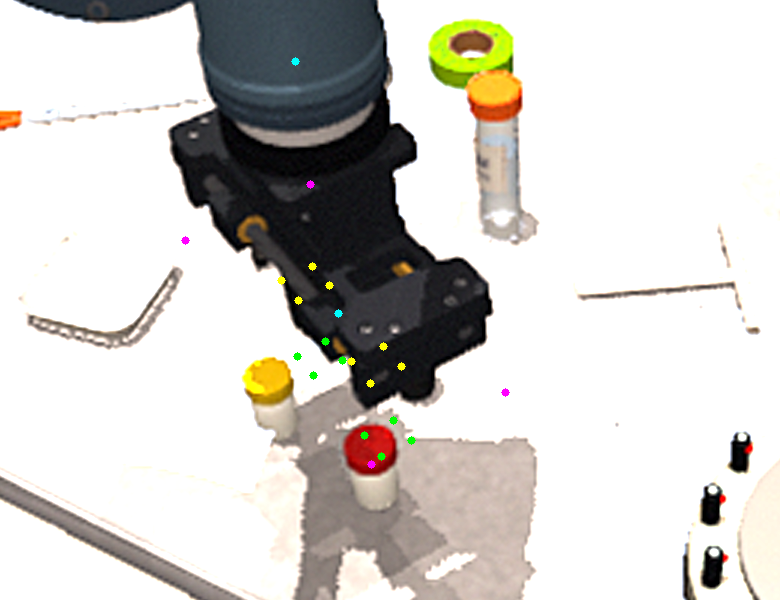

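The scene view shows the gripper over the red pot, near (264,250). The fingertips aren't where I projected them, so I'll turn the gripper to see the fingers edge-on before descending.

```bash
python3 -m inch '{"linear":[[0,0,-0.1],[0,0,-0.1],[0,0,-0.1],[0,0,-0.1],[0,0,-0.1]],"twist":[[0,0,-0.25],[0,0,-0.5],[0,0,-0.75],[0,0,-1],[0,0,-1]]}'
python3 -m inch '{"linear":[[0,0,0],[0,0,0],[0,0,0],[0,0,0]],"twist":[[0,0,-0.25],[0,0,-0.5],[0,0,-0.75],[0,0,-0.8]]}'
cat > ov.py <<'E'
from h import *
import sys
S=imaging.capture('scene');s=arm.state();R=Rn.from_rotvec(s['ee_rot']).as_matrix()
go(.471,.3557,.034,0)
o=cv2.resize(S['color'],None,fx=3,fy=3,interpolation=cv2.INTER_CUBIC); o=cv2.convertScaleAbs(o,alpha=2.5,beta=10)
def pt(v,c):
    u=proj(S,s['tool_pos']+R@np.array(v))*3+1; cv2.circle(o,tuple(int(round(k)) for k in u),3,c,-1)
g=s['finger_gap']*.044
for y in (-g-.0175,-g,g,g+.0175):
    for x in (-.009,.009): pt([x,y,.017],(0,255,0))
pt([0,0,-.047],(0,255,255));pt([0,0,0],(0,255,255))
c=proj(S,s['tool_pos'])*3; x0=int(np.clip(c[0]-390,0,1920-780)); y0=int(np.clip(c[1]-300,0,840))
save({'color':o[y0:y0+600,x0:x0+780]},sys.argv[1])
E
python3 ov.py a4.png
```

```text
time: 2.9
tool_pos: [0.4687, 0.3585, 0.1313]
ee_rot: [-0.114, 3.139, 0.001]
force: [0.6, -0.0, 0.7]
finger_gap: 0.597
time: 3.3
tool_pos: [0.4688, 0.3582, 0.1309]
ee_rot: [-0.731, 3.055, 0.0]
force: [0.5, 0.4, -1.0]
finger_gap: 0.6
lin [-0.003 -0.011  0.323] tilt [0.0004 0.0002] yaw 26.85 twz 0.937 pos [0.4688 0.3582 0.1309] F [-0.  -0.6  0.2] gap 52.8 t 3.35
```

View pics/a4.png

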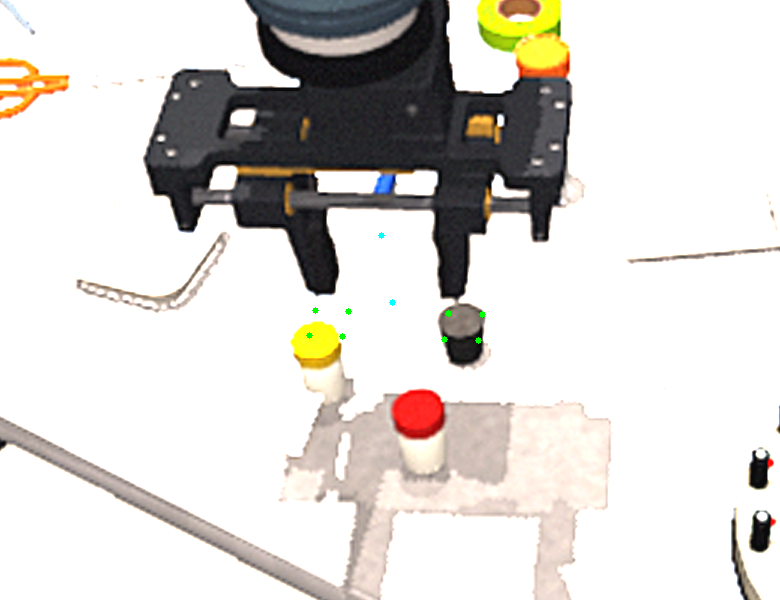

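```bash
python3 -c "
from h import *
S=imaging.capture('scene');T=imaging.capture('top')
a=cv2.resize(S['color'][120:250,190:330],None,fx=5,fy=4.6,interpolation=cv2.INTER_CUBIC)
save({'color':cv2.convertScaleAbs(a,alpha=1.4)},'a5.png');save(T,'a5t.png')"
```

```text
(no output)
```

View pics/a5.png

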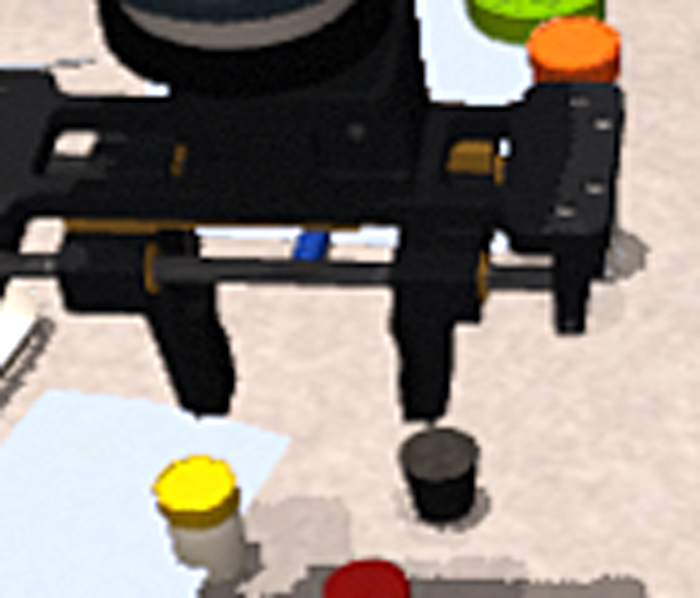

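View pics/a5t.png

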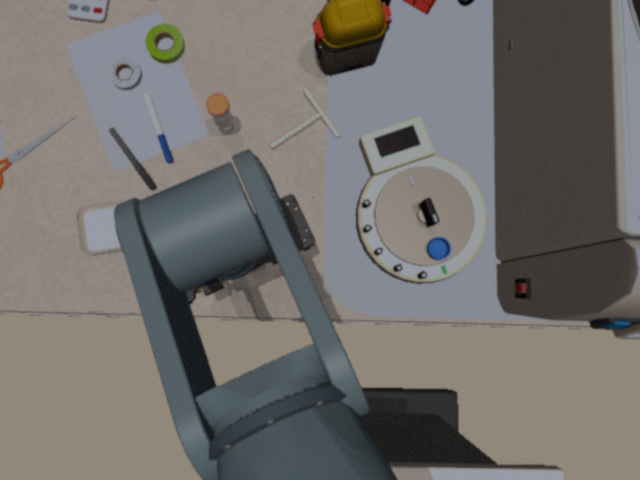

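```bash
python3 -c "
from h import *
T=imaging.capture('top')
a=cv2.resize(T['color'][180:300,180:330],None,fx=5,fy=5,interpolation=cv2.INTER_CUBIC)
save({'color':cv2.convertScaleAbs(a,alpha=2.2)},'a6.png')"
```

```text
(no output)
```

View pics/a6.png

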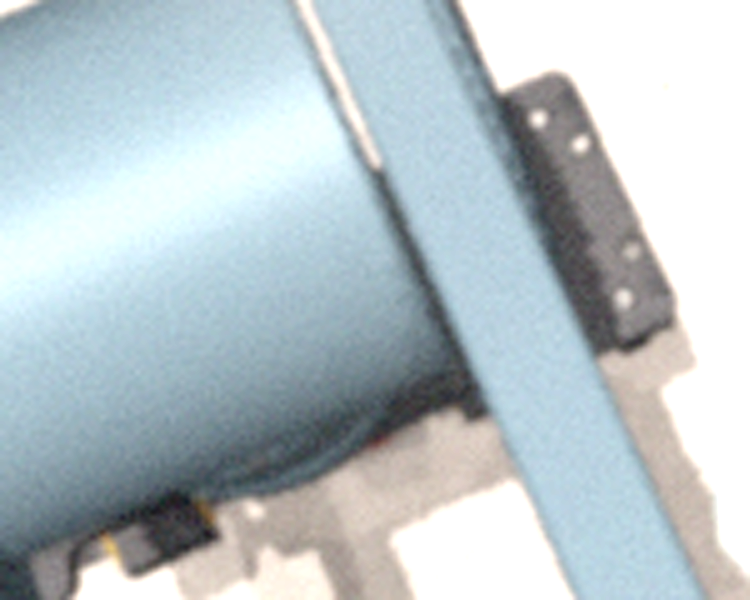

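```bash
python3 -c "
from h import *
S=imaging.capture('scene');T=imaging.capture('top');s=arm.state();R=Rn.from_rotvec(s['ee_rot']).as_matrix()
print(s['tool_pos'])
A=[(578,102),(602,124),(587,188),(564,210)];B=[(538,118),(580,144),(632,250),(622,298)]
for a,b in zip(A,B):
    X,e=tri(S,(190+a[0]/5,120+a[1]/4.6),T,(180+b[0]/5,180+b[1]/5)); print(X,e,R.T@(X-s['tool_pos']))
"
```

```text
[0.46890682 0.35792422 0.13065708]
[0.5270479  0.29658032 0.24919607] 0.001039186792507358 [-0.02421247 -0.0809778  -0.1185382 ]
[0.52118421 0.28580188 0.24919218] 0.0018170907508852684 [-0.01411628 -0.08795093 -0.11853478]
[0.49466274 0.27326057 0.24984074] 0.0005215999168119267 [ 0.01521069 -0.08717628 -0.11918464]
[0.48343684 0.27463967 0.24930665] 0.0012369063206601847 [ 0.02460665 -0.08088033 -0.11865094]
```

```bash
python3 -c "
from h import *
S=imaging.capture('scene');s=arm.state();R=Rn.from_rotvec(s['ee_rot']).as_matrix()
for uv in [(190,413),(232,410),(402,417),(448,413),(560,332),(584,332)]:
    c,d=ray(S,(190+uv[0]/5,120+uv[1]/4.6)); c=R.T@(c-s['tool_pos']);d=R.T@d
    for x in (.009,0,-.02): print(uv,x,np.round((c+d*(x-c[0])/d[0])[1:],4))
"
```

```text
(190, 413) 0.009 [ 0.0372 -0.0138]
(190, 413) 0 [ 0.0402 -0.0043]
(190, 413) -0.02 [0.047  0.0168]
(232, 410) 0.009 [ 0.0242 -0.0157]
(232, 410) 0 [ 0.027  -0.0063]
(232, 410) -0.02 [0.0333 0.0147]
(402, 417) 0.009 [-0.0268 -0.0145]
(402, 417) 0 [-0.0249 -0.0051]
(402, 417) -0.02 [-0.0205  0.016 ]
(448, 413) 0.009 [-0.0409 -0.017 ]
(448, 413) 0 [-0.0391 -0.0075]
(448, 413) -0.02 [-0.0353  0.0134]
(560, 332) 0.009 [-0.0761 -0.0548]
(560, 332) 0 [-0.075 -0.046]
(560, 332) -0.02 [-0.0725 -0.0265]
(584, 332) 0.009 [-0.0831 -0.055 ]
(584, 332) 0 [-0.082  -0.0463]
(584, 332) -0.02 [-0.0798 -0.0267]
```

The bolts triangulated on the gripper body match the tool frame laterally, and the body starts where stated. The rendered fingers just look shorter than the stated tips. I'll descend to the stated height and use the finger gap to check that the grip is real.

```bash
python3 -m inch '{"linear":[[-0.003,-0.01,0.1],[-0.003,-0.01,0.2],[-0.003,-0.01,0.27],[-0.003,-0.01,0.318],[-0.003,-0.01,0.318]],"twist":[[0,0,0],[0,0,0],[0,0,0],[0,0,0],[0,0,0]]}'
python3 -m inch '{"linear":[[0,0,0],[0,0,0],[0,0,0],[0,0,0],[0,0,0]],"twist":[[0,0,0],[0,0,0],[0,0,0],[0,0,0],[0,0,0]]}' 0.2 9
python3 ov.py b1.png
```

```text
time: 4.15
tool_pos: [0.4697, 0.3548, 0.0331]
ee_rot: [0.73, -3.052, 0.001]
force: [0.0, 0.2, -0.2]
finger_gap: 0.602
time: 4.65
tool_pos: [0.4715, 0.3558, 0.0358]
ee_rot: [-0.731, 3.054, 0.0]
force: [0.5, 0.3, 0.4]
finger_gap: 0.205
lin [0.001 0.    0.005] tilt [0.0006 0.0003] yaw 26.94 twz 0.940 pos [0.4713 0.3557 0.0356] F [ 0.4  0.  -0.9] gap 17.6 t 4.7
```

View pics/b1.png

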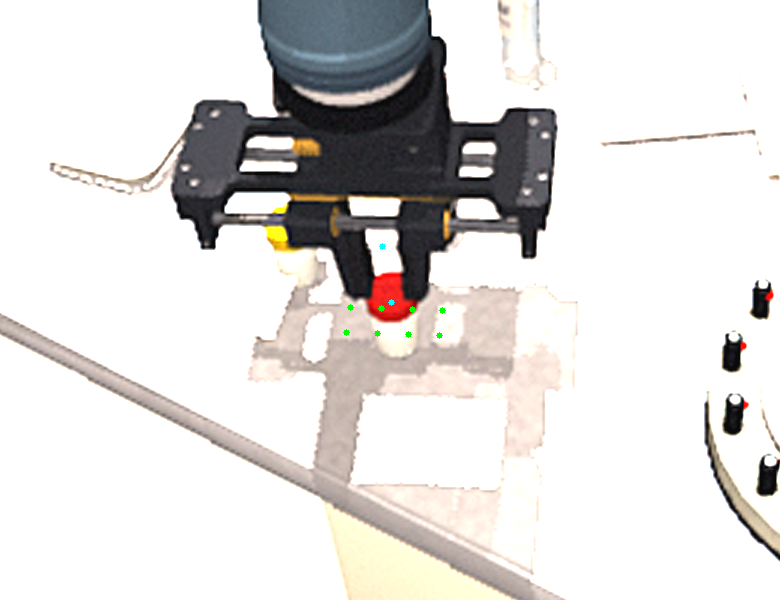

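The gap of 17.6 mm means the fingers closed above the cap without gripping, so the real tips end well behind the stated point. I'll measure the tip height from this view.

```bash
python3 -c "
from h import *
S=imaging.capture('scene');s=arm.state();R=Rn.from_rotvec(s['ee_rot']).as_matrix()
o=S['color']; c=proj(S,s['tool_pos'])*3; x0=int(np.clip(c[0]-390,0,1140))/3; y0=int(np.clip(c[1]-300,0,840))/3
u0,v0=int(c[0]/3)-30,int(c[1]/3)-45
save({'color':cv2.convertScaleAbs(cv2.resize(o[v0:v0+60,u0:u0+60],None,fx=10,fy=10,interpolation=cv2.INTER_CUBIC),alpha=1.8)},'b2.png'); print(u0,v0)
for uv in [(345,294),(370,297),(403,299),(427,297)]:
    c,d=ray(S,(x0+uv[0]/3,y0+uv[1]/3)); c=R.T@(c-s['tool_pos']);d=R.T@d
    for x in (.009,): print(uv,x,np.round((c+d*(x-c[0])/d[0])[1:],4))
print(proj(S,[.4713,.3557,.046]))
"
```

```text
233 206
(345, 294) 0.009 [ 0.022  -0.0153]
(370, 297) 0.009 [ 0.0085 -0.0134]
(403, 299) 0.009 [-0.0095 -0.0125]
(427, 297) 0.009 [-0.0229 -0.0148]
[262.36504418 247.35297575]
```

View pics/b2.png

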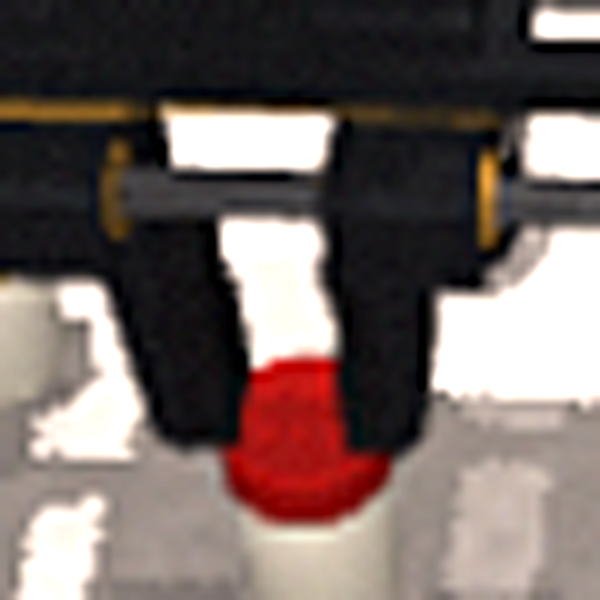

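Real tips are about 13.5 mm behind the reported TCP, roughly 30 mm off from the stated geometry. In the picture they hover just above the cap. I'll shift all heights down 30 mm, reopen and descend.

```bash
python3 -m inch '{"linear":[[0,0,0],[0,0,0],[0,0,0],[0,0,0]],"twist":[[0,0,0],[0,0,0],[0,0,0],[0,0,0]]}' 0.6 9
python3 -m inch '{"linear":[[0,0,0.03],[0,0,0.06],[0,0,0.09],[0,0,0.105],[0,0,0.105]],"twist":[[0,0,0],[0,0,0],[0,0,0],[0,0,0],[0,0,0]]}'
python3 -m inch '{"linear":[[0,0,0],[0,0,0],[0,0,0],[0,0,0],[0,0,0]],"twist":[[0,0,0],[0,0,0],[0,0,0],[0,0,0],[0,0,0]]}' 0.25 9
python3 ov.py b3.png
```

```text
time: 5.15
tool_pos: [0.4711, 0.3556, 0.0352]
ee_rot: [0.732, -3.055, 0.0]
force: [0.0, 0.2, -0.1]
finger_gap: 0.539
time: 5.65
tool_pos: [0.4702, 0.3551, 0.0023]
ee_rot: [0.731, -3.053, 0.001]
force: [0.8, 0.2, -0.0]
finger_gap: 0.598
time: 6.15
tool_pos: [0.4714, 0.3558, 0.0041]
ee_rot: [-0.732, 3.054, 0.0]
force: [0.6, -0.4, 1.4]
finger_gap: 0.311
lin [ 0.001  0.001 -0.1  ] tilt [0.0007 0.0003] yaw 26.94 twz 0.940 pos [0.4714 0.3557 0.0041] F [-0.7  0.9  2.1] gap 26.9 t 6.2
```

View pics/b3.png

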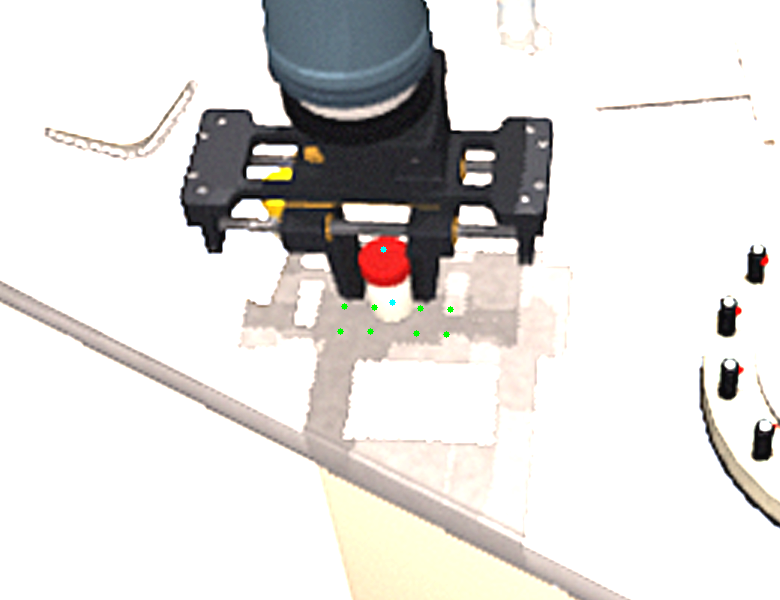

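The picture shows the red pot between the fingers, and the gap is holding at 27 mm. Lifting.

```bash
python3 -m inch '{"linear":[[0,0,0],[0,0,-0.05],[0,0,-0.15],[0,0,-0.27],[0,0,-0.4]],"twist":[[0,0,0],[0,0,0],[0,0,0],[0,0,0],[0,0,0]]}' 0.15 10
python3 ov.py b4.png; python3 -c "
from h import *
go(.499,.0587,.105,0)"
```

```text
time: 6.7
tool_pos: [0.4703, 0.3553, 0.1251]
ee_rot: [0.732, -3.054, 0.0]
force: [-0.1, 0.2, -0.2]
finger_gap: 0.304
lin [0.016 0.    0.33 ] tilt [0.0088 0.0042] yaw 26.96 twz 0.941 pos [0.4744 0.3574 0.1329] F [3.8 1.5 3.5] gap 26.9 t 6.75
lin [ 0.379 -0.925  0.09 ] tilt [0.0088 0.0042] yaw 26.96 twz 0.941 pos [0.4744 0.3574 0.1329] F [3.8 1.5 3.5] gap 26.9 t 6.75
```

View pics/b4.png

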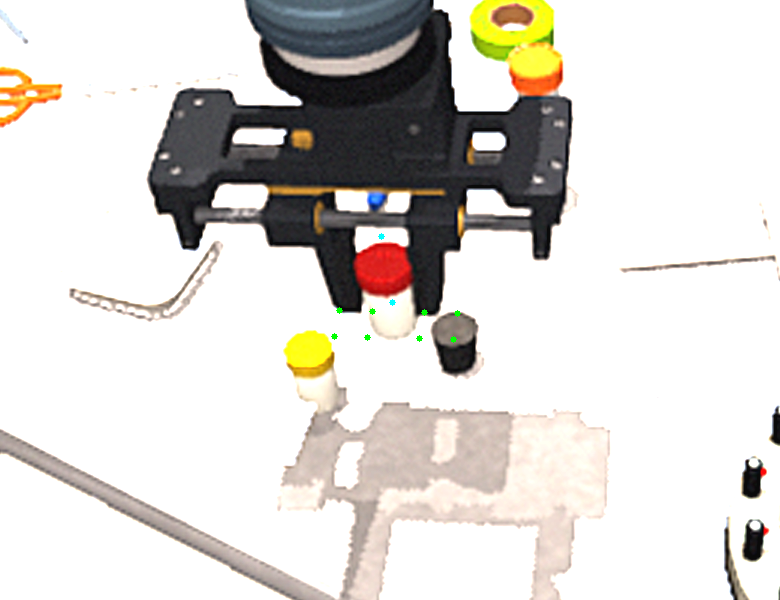

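Lifted, with the pot upright in the jaws. Carrying it toward the reader.

```bash
python3 -m inch '{"linear":[[0.02,-0.05,0],[0.06,-0.15,0],[0.11,-0.27,0],[0.16,-0.39,0],[0.2,-0.5,0]],"twist":[[0,0,0.1],[0,0,0.25],[0,0,0.5],[0,0,0.75],[0,0,0.94]]}'
python3 -c "
from h import *
go(.499,.0587,.105,0)"
```

```text
time: 7.25
tool_pos: [0.484, 0.1922, 0.1225]
ee_rot: [-0.01, -3.139, 0.001]
force: [0.6, -0.2, -0.7]
finger_gap: 0.309
lin [-0.053 -0.445  0.059] tilt [-0.0027 -0.0008] yaw -0.36 twz -0.013 pos [0.484  0.1922 0.1225] F [ 0.6 -0.2 -0.7] gap 27.2 t 7.25
```

```bash
python3 -m inch '{"linear":[[-0.01,-0.1,0],[-0.025,-0.22,0],[-0.04,-0.33,0.02],[-0.05,-0.41,0.04],[-0.053,-0.442,0.06]],"twist":[[0,0,0],[0,0,0],[0,0,0],[0,0,0],[0,0,0]]}'
python3 -m inch '{"linear":[[0,0,0],[0,0,0],[0,0,0]],"twist":[[0,0,0],[0,0,0],[0,0,0]]}'
cat > pot.py <<'E'
from h import *
import sys
S=imaging.capture('scene');T=imaging.capture('top')
go(.499,.0587,.0438,0)
def blob(p,c,r,lo,hi):
    hsv=cv2.cvtColor(p["color"],cv2.COLOR_RGB2HSV);m=cv2.inRange(hsv,np.array(lo),np.array(hi)); z=np.zeros_like(m);x,y=map(int,c);z[y-r:y+r,x-r:x+r]=m[y-r:y+r,x-r:x+r]
    ys,xs=np.nonzero(z);return (xs.mean(),ys.mean()) if len(xs) else None,len(xs)
tp=arm.state()["tool_pos"]; zc=tp[2]-.0038+.042
X=[tp[0],tp[1],zc]
for n,p in(("s",S),("t",T)):
    b,k=blob(p,proj(p,X),25,(0,150,60),(8,255,255)); print(n,"cap",b,k,None if b is None else np.round(at(p,b,zc),4), np.round(at(p,(437.9,308.5) if n=="s" else (438.5,248.),.05),4))
    c=proj(p,[.53,.07,.06]);u,v=int(c[0]),int(c[1])
    a=cv2.resize(p['color'][v-75:v+75,u-60:u+60],None,fx=3.2,fy=4 if 0 else 3.2,interpolation=cv2.INTER_CUBIC); globals()[n]=a
save({'color':cv2.convertScaleAbs(np.hstack([s,t]),alpha=1.6)},sys.argv[1])
E
python3 pot.py c1.png
```

```text
time: 7.75
tool_pos: [0.5006, 0.0596, 0.1046]
ee_rot: [-0.006, -3.14, 0.0]
force: [-0.1, -0.5, -0.3]
finger_gap: 0.307
time: 8.05
tool_pos: [0.5012, 0.0631, 0.1057]
ee_rot: [0.002, -3.141, -0.0]
force: [-0.4, 0.6, -1.3]
finger_gap: 0.31
lin [ 0.008 -0.015  0.207] tilt [0.0003 0.0001] yaw 0.09 twz 0.003 pos [0.5015 0.0631 0.1059] F [ 1.3 -0.3 -0.3] gap 27.3 t 8.15
s cap (np.float64(444.53495440729483), np.float64(267.67173252279633)) 329 [0.4996 0.0633 0.1441] [0.4979 0.0571 0.05  ]
t cap None 0 None [0.4985 0.0603 0.05  ]
```

View pics/c1.png

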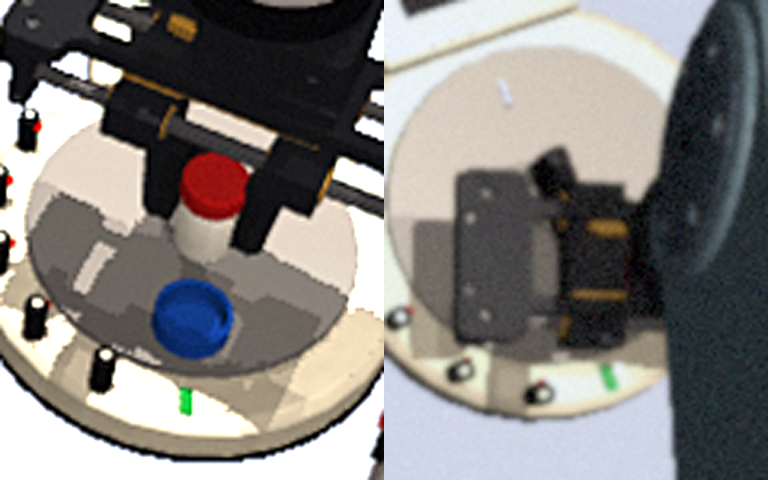

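The scene view shows the pot held at (215,205) in the crop, above and a bit behind the blue seat at (192,318). I'll centre it and come down to just above the rim.

```bash
python3 -m inch '{"linear":[[0.006,-0.017,0.05],[0.006,-0.017,0.1],[0.006,-0.017,0.133],[0.006,-0.017,0.133],[0.006,-0.017,0.133]],"twist":[[0,0,0],[0,0,0],[0,0,0],[0,0,0],[0,0,0]]}'
python3 -m inch '{"linear":[[0,0,0],[0,0,0],[0,0,0]],"twist":[[0,0,0],[0,0,0],[0,0,0]]}'
python3 pot.py c2.png
```

```text
time: 8.65
tool_pos: [0.4998, 0.0574, 0.066]
ee_rot: [0.001, -3.142, -0.0]
force: [-0.8, -0.4, 0.1]
finger_gap: 0.31
time: 8.95
tool_pos: [0.5001, 0.057, 0.0664]
ee_rot: [-0.0, 3.141, -0.0]
force: [-0.6, 0.3, -0.6]
finger_gap: 0.31
lin [0.003 0.006 0.074] tilt [ 0.0006 -0.0001] yaw 0.01 twz 0.000 pos [0.4999 0.057  0.0661] F [-0.9 -0.6 -0.3] gap 27.5 t 9.05
s cap (np.float64(443.7762711864407), np.float64(287.2406779661017)) 295 [0.4981 0.0571 0.1043] [0.4979 0.0571 0.05  ]
t cap None 0 None [0.4985 0.0603 0.05  ]
```

View pics/c2.png

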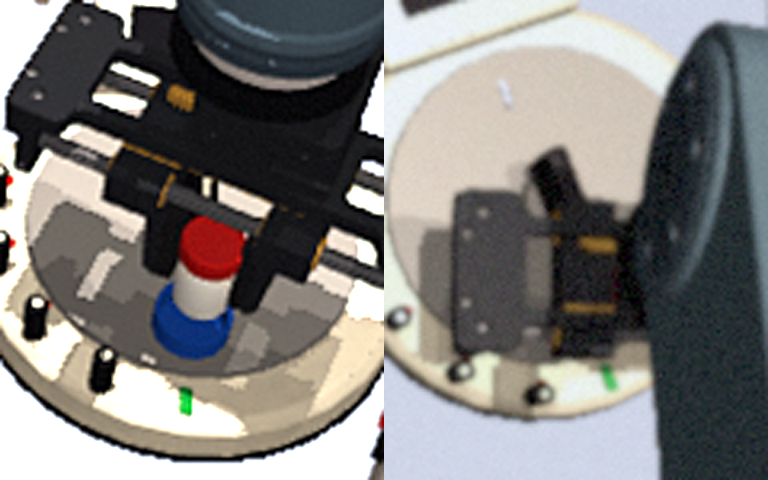

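By the scene camera the cap and seat now line up to within about a millimetre. Lowering slowly and watching the force.

```bash
python3 -m inch '{"linear":[[0,0.002,0.012],[0,0.002,0.024],[0,0.002,0.036],[0,0.002,0.044],[0,0.002,0.044]],"twist":[[0,0,0],[0,0,0],[0,0,0],[0,0,0],[0,0,0]]}'
python3 pot.py c3.png
```

```text
time: 9.55
tool_pos: [0.4993, 0.0576, 0.052]
ee_rot: [0.0, -3.141, -0.0]
force: [-1.5, -0.8, 0.0]
finger_gap: 0.31
lin [0.002 0.004 0.029] tilt [-0.0002  0.    ] yaw 0.01 twz 0.000 pos [0.4997 0.0576 0.0525] F [ 0.3 -0.7 -1.4] gap 26.9 t 9.65
s cap (np.float64(441.44718309859155), np.float64(293.41901408450707)) 284 [0.4965 0.0577 0.0907] [0.4979 0.0571 0.05  ]
t cap None 0 None [0.4985 0.0603 0.05  ]
```

```bash
python3 -m inch '{"linear":[[0,0,0.01],[0,0,0.02],[0,0,0.028],[0,0,0.028],[0,0,0.028]],"twist":[[0,0,0],[0,0,0],[0,0,0],[0,0,0],[0,0,0]]}'
python3 pot.py c3.png
```

```text
time: 10.15
tool_pos: [0.4997, 0.0576, 0.0442]
ee_rot: [0.0, -3.142, -0.0]
force: [-0.8, 1.1, 1.0]
finger_gap: 0.306
lin [0.002 0.004 0.001] tilt [-0.0001  0.0001] yaw 0.01 twz 0.000 pos [0.4997 0.0576 0.0442] F [-0.2 -0.4 -0.3] gap 27.3 t 10.25
s cap (np.float64(440.6595744680851), np.float64(296.37943262411346)) 282 [0.4972 0.0578 0.0824] [0.4979 0.0571 0.05  ]
t cap None 0 None [0.4985 0.0603 0.05  ]
```

View pics/c3.png

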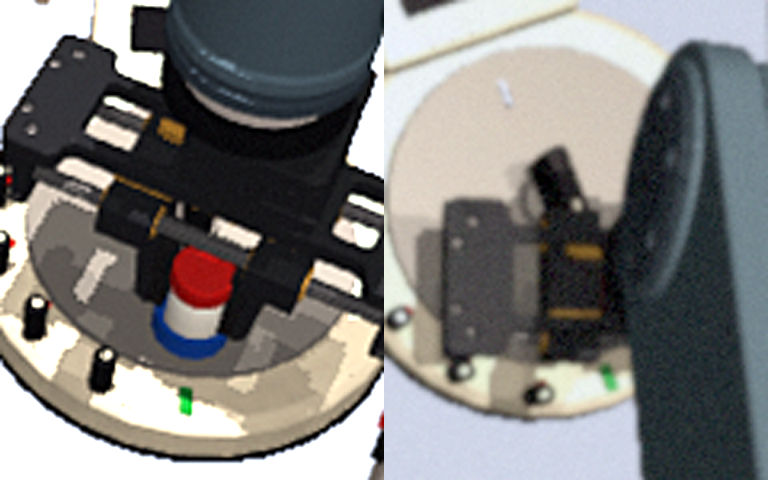

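```bash
python3 -m inch '{"linear":[[0,0,0.003],[0,0,0.005],[0,0,0.005],[0,0,0.005]],"twist":[[0,0,0],[0,0,0],[0,0,0],[0,0,0]]}'
python3 -c "
from h import *
for i in range(4):
  go(.4995,.058,.0438,0)
  imaging.capture('top')"
```

```text
time: 10.65
tool_pos: [0.5005, 0.0575, 0.0438]
ee_rot: [-0.001, 3.14, -0.001]
force: [-1.8, -0.9, 8.3]
finger_gap: 0.309
lin [0.003 0.002 0.   ] tilt [ 0.0014 -0.0003] yaw 0.02 twz 0.001 pos [0.5005 0.0575 0.0438] F [-1.8 -0.9  8.3] gap 27.2 t 10.65
lin [0.003 0.002 0.   ] tilt [ 0.0014 -0.0004] yaw 0.02 twz 0.001 pos [0.5005 0.0575 0.0438] F [-3.3  0.3  8.3] gap 27.5 t 10.7
lin [0.003 0.002 0.   ] tilt [ 0.0014 -0.0004] yaw 0.02 twz 0.001 pos [0.5005 0.0574 0.0438] F [-2.6  0.   9.1] gap 27.2 t 10.75
lin [0.003 0.002 0.   ] tilt [ 0.0014 -0.0004] yaw 0.02 twz 0.001 pos [0.5005 0.0575 0.0438] F [-1.9 -0.1  8.3] gap 27.1 t 10.8
```

A solid 8 N contact appears at exactly the height expected for the seat floor. Easing the push, then releasing and rising.

```bash
python3 -m inch '{"linear":[[0,0,-0.005],[0,0,-0.005],[0,0,-0.005],[0,0,-0.005],[0,0,-0.005]],"twist":[[0,0,0],[0,0,0],[0,0,0],[0,0,0],[0,0,0]]}' 0.45 10
python3 -m inch '{"linear":[[0,0,-0.02],[0,0,-0.06],[0,0,-0.12],[0,0,-0.19],[0,0,-0.26]],"twist":[[0,0,0],[0,0,0],[0,0,0],[0,0,0],[0,0,0]]}'
python3 pot.py c4.png
```

```text
time: 11.35
tool_pos: [0.4996, 0.0576, 0.044]
ee_rot: [0.0, -3.141, -0.0]
force: [-0.2, -0.1, 0.1]
finger_gap: 0.45
time: 11.85
tool_pos: [0.4999, 0.0576, 0.124]
ee_rot: [-0.0, 3.141, -0.0]
force: [-0.0, -0.2, -0.2]
finger_gap: 0.449
lin [0.013 0.005 0.274] tilt [ 0.0069 -0.0008] yaw 0.02 twz 0.001 pos [0.5023 0.0573 0.1261] F [ 0.1 -0.1  0.1] gap 39.6 t 11.95
s cap None 0 None [0.4979 0.0571 0.05  ]
t cap None 0 None [0.4985 0.0603 0.05  ]
```

View pics/c4.png

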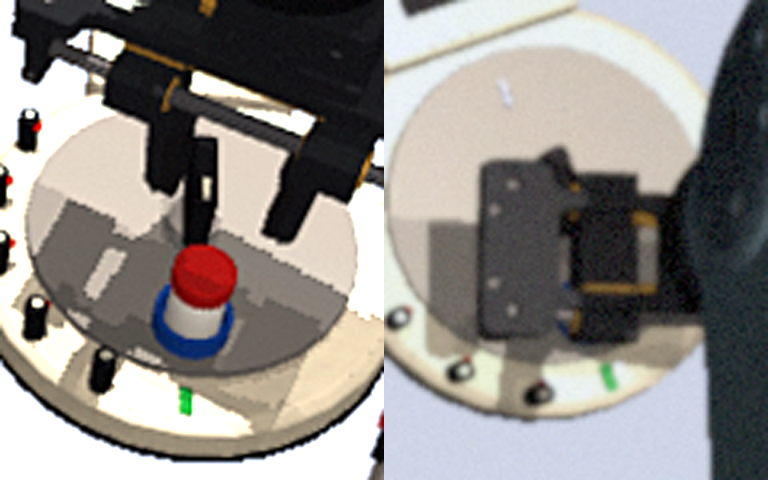

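The red pot stands upright in the blue seat, at crop position (200,310). Next, over the knob with the jaws across the bar.

```bash
python3 -m inch '{"linear":[[-0.05,0.02,0],[-0.1,0.04,0],[-0.15,0.06,0.02],[-0.18,0.073,0.04],[-0.18,0.073,0.04]],"twist":[[0,0,-0.2],[0,0,-0.4],[0,0,-0.6],[0,0,-0.74],[0,0,-0.74]]}'
python3 -m inch '{"linear":[[0,0,0],[0,0,0],[0,0,0]],"twist":[[0,0,0],[0,0,0],[0,0,0]]}'
cat > kn.py <<'E'
from h import *
import sys
S=imaging.capture('scene');go(.5535,.0795,.105,21.2);s=arm.state();R=Rn.from_rotvec(s['ee_rot']).as_matrix()
f=5;u0,v0=360,200
o=cv2.convertScaleAbs(cv2.resize(S['color'][v0:v0+120,u0:u0+150],None,fx=f,fy=f,interpolation=cv2.INTER_CUBIC),alpha=2.2)
def pt(X,c):
    u=(proj(S,X)-[u0,v0]+.5)*f; cv2.circle(o,tuple(int(round(k)) for k in u),2,c,-1)
g=s['finger_gap']*.044
for y in(-g,g): pt(s['tool_pos']+R@[.009,y,-.0135],(0,255,0))
w=np.radians(float(sys.argv[2])); A=np.array([.5535,.0795,0])
for a in(-.021,.021):
    for b in(-.006,.006):
        for z in (.087,.047): pt(A+[a*np.cos(w)-b*np.sin(w),a*np.sin(w)+b*np.cos(w),z],(255,0,255) if z>.08 else (0,255,255))
save({'color':o},sys.argv[1])
E
python3 kn.py d1.png 21.2
```

```text
time: 12.45
tool_pos: [0.5536, 0.0798, 0.109]
ee_rot: [0.579, -3.086, -0.001]
force: [0.4, 0.5, -0.0]
finger_gap: 0.45
time: 12.75
tool_pos: [0.5534, 0.0793, 0.1105]
ee_rot: [-0.577, 3.088, -0.0]
force: [0.2, -1.2, -0.1]
finger_gap: 0.449
lin [-0.     0.001  0.018] tilt [ 0.0003 -0.    ] yaw 21.16 twz -0.001 pos [0.5535 0.0793 0.1105] F [0.2 0.4 0.5] gap 39.5 t 12.8
```

View pics/d1.png

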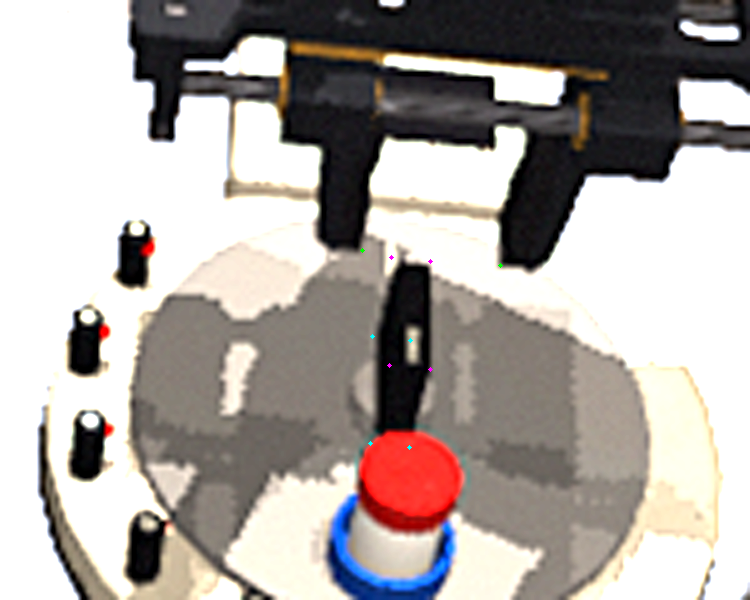

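```bash
python3 -c "
from h import *
S=imaging.capture('scene');T=imaging.capture('top')
A=[(188,25),(382,42),(383,125),(180,118)];B=[(60,80),(228,18),(267,122),(98,182)]
w=np.radians(21.2)
for a,b in zip(A,B):
    X,e=tri(S,(350+a[0]/3.1875,200+a[1]/3.1875),T,(340+b[0]/2.8333,110+b[1]/2.8333)); d=X-[.5535,.0795,0]; print(np.round(X,4),round(e,4),'reader frame',np.round([d[0]*np.cos(w)+d[1]*np.sin(w),-d[0]*np.sin(w)+d[1]*np.cos(w)],3))
"
```

```text
[0.6773 0.1841 0.0396] 0.0036 reader frame [0.153 0.053]
[0.719  0.0858 0.0377] 0.0042 reader frame [ 0.157 -0.054]
[0.6559 0.064  0.0436] 0.0043 reader frame [ 0.09  -0.051]
[0.619  0.161  0.0324] 0.0015 reader frame [0.091 0.052]
```

The picture shows the predicted knob outline on the knob, with the fingers straddling it. The display box is only about 40 mm high, so it won't obstruct. Descending and gripping at 30 N.

```bash
python3 -m inch '{"linear":[[0,0,0.05],[0,0,0.11],[0,0,0.17],[0,0,0.22],[0,0,0.236]],"twist":[[0,0,0],[0,0,0],[0,0,0],[0,0,0],[0,0,0]]}'
python3 -m inch '{"linear":[[0,0,0],[0,0,0],[0,0,0],[0,0,0],[0,0,0]],"twist":[[0,0,0],[0,0,0],[0,0,0],[0,0,0],[0,0,0]]}' 0 30
python3 -m inch '{"linear":[[0,0,0],[0,0,0]],"twist":[[0,0,0],[0,0,0]]}'
python3 kn.py d2.png 21.2; python3 -c "
from h import *
print(arm.state()['wrist_torque'])"
```

```text
time: 13.4
tool_pos: [0.552, 0.0795, 0.0369]
ee_rot: [0.577, -3.084, -0.001]
force: [0.0, -0.3, -0.2]
finger_gap: 0.449
time: 13.9
tool_pos: [0.5547, 0.079, 0.0403]
ee_rot: [-0.578, 3.086, -0.002]
force: [1.9, -3.0, 1.9]
finger_gap: 0.134
time: 14.1
tool_pos: [0.5547, 0.079, 0.0403]
ee_rot: [-0.578, 3.086, -0.002]
force: [0.4, -4.4, 4.1]
finger_gap: 0.132
lin [ 0.003  0.003 -0.216] tilt [ 0.0019 -0.0007] yaw 21.21 twz 0.000 pos [0.5546 0.079  0.0403] F [ 0.1 -5.1  5.8] gap 11.8 t 14.15
[-0.59266755 -0.10796843 -0.01164071]
```

View pics/d2.png

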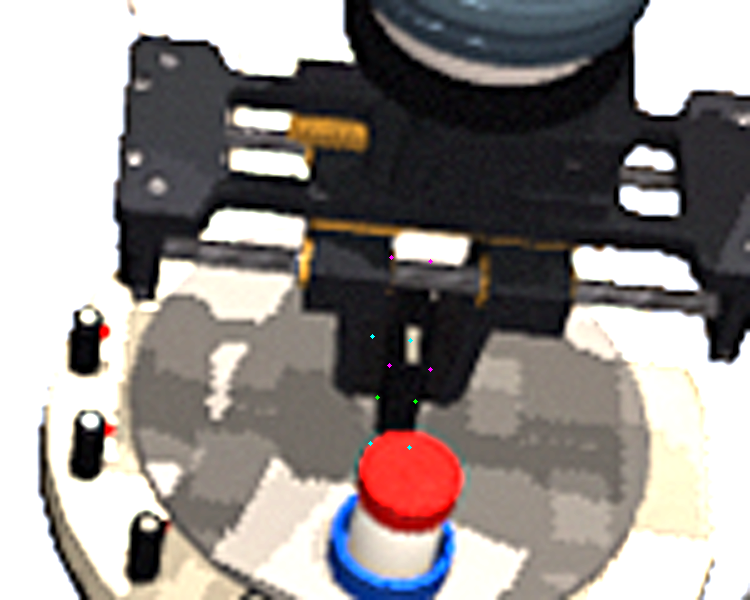

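Gap 11.8 mm confirms the grip on the bar. The first click comes next, with a small lateral correction to relieve the side force.

```bash
python3 -m inch '{"linear":[[0,-0.003,0],[0,-0.003,0],[0,-0.003,0],[0,-0.003,0],[0,-0.003,0]],"twist":[[0,0,0.1],[0,0,0.3],[0,0,0.5],[0,0,0.7],[0,0,0.8]]}'
python3 -m inch '{"linear":[[0,0,0],[0,0,0]],"twist":[[0,0,0],[0,0,0]]}'
python3 kn.py d3.png 21.2; python3 -c "
from h import *
s=arm.state();print(s['wrist_torque'],s['force'])"
```

```text
time: 14.65
tool_pos: [0.5547, 0.0785, 0.0403]
ee_rot: [0.052, 3.14, -0.001]
force: [0.2, -4.2, 6.2]
finger_gap: 0.137
time: 14.85
tool_pos: [0.5548, 0.0785, 0.0403]
ee_rot: [0.047, 3.14, -0.0]
force: [-0.1, -3.0, 6.1]
finger_gap: 0.13
lin [ 0.004  0.003 -0.216] tilt [ 0.0015 -0.0004] yaw -1.7 twz -0.799 pos [0.5548 0.0785 0.0403] F [ 1.1 -3.7  5.8] gap 11.3 t 14.9
[-0.48926191 -0.01557882 -0.00654518] [ 1.13908638 -3.68507308  5.75382542]
```

View pics/d3.png

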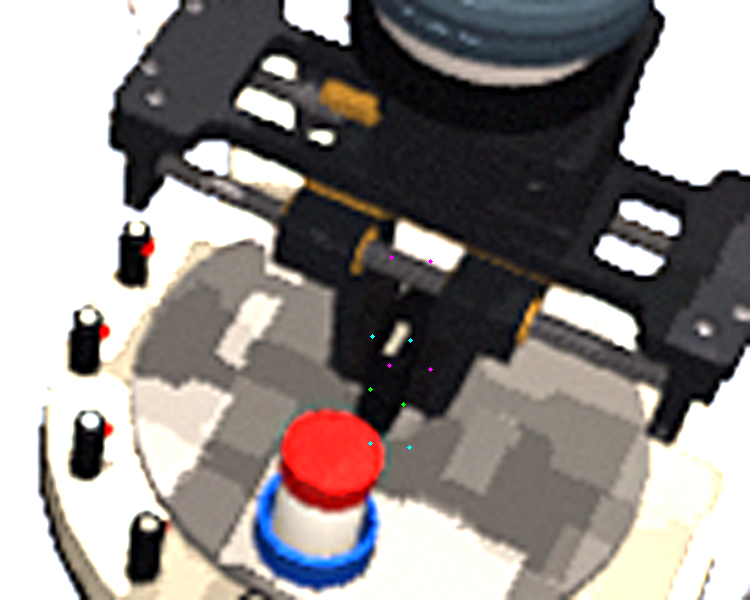

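The turntable followed: the pot moved from (400,500) to (320,500) in the crop and is still upright. Continuing.

```bash
python3 -m inch '{"linear":[[0,0,0],[0,0,0],[0,0,0],[0,0,0],[0,0,0]],"twist":[[0,0,0.1],[0,0,0.3],[0,0,0.5],[0,0,0.7],[0,0,0.84]]}'
python3 -m inch '{"linear":[[0,0,0],[0,0,0],[0,0,0],[0,0,0],[0,0,0]],"twist":[[0,0,0.15],[0,0,0.35],[0,0,0.55],[0,0,0.7],[0,0,0.8]]}'
python3 -m inch '{"linear":[[0,0,0],[0,0,0]],"twist":[[0,0,0],[0,0,0]]}'
python3 kn.py d4.png -50.8; python3 -c "
from h import *
s=arm.state();print(s['wrist_torque'],s['force'])"
```

```text
time: 15.4
tool_pos: [0.5546, 0.0779, 0.0403]
ee_rot: [0.706, 3.06, -0.001]
force: [-0.9, -6.0, 7.9]
finger_gap: 0.134
time: 15.9
tool_pos: [0.5543, 0.0775, 0.0403]
ee_rot: [1.298, 2.86, -0.002]
force: [-2.2, -8.4, 8.5]
finger_gap: 0.134
time: 16.1
tool_pos: [0.5543, 0.0776, 0.0403]
ee_rot: [1.294, 2.862, -0.002]
force: [-2.1, -8.2, 8.7]
finger_gap: 0.133
lin [ 0.006  0.002 -0.216] tilt [ 0.0003 -0.0018] yaw -48.68 twz -2.439 pos [0.5543 0.0775 0.0403] F [-3.2 -8.2  8.4] gap 12.0 t 16.15
[-1.15350498  0.34364849  0.07584272] [-3.16034982 -8.23095365  8.41763231]
```

View pics/d4.png

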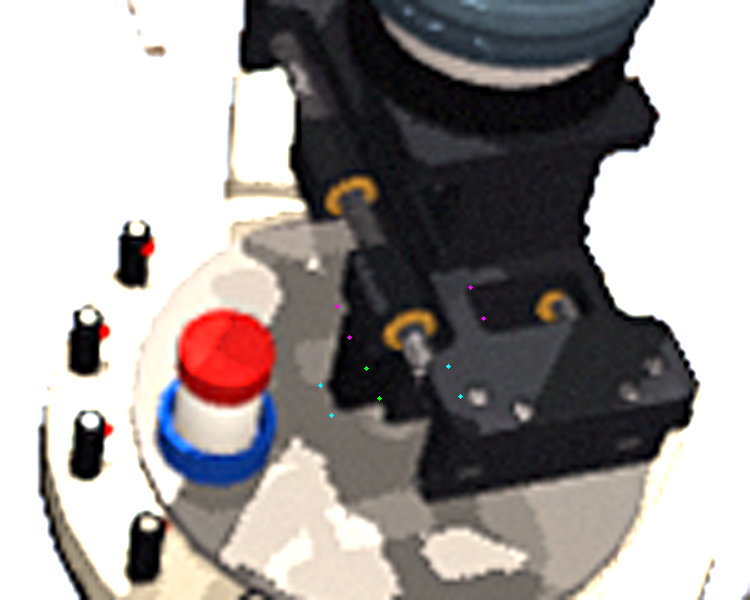

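```bash
cat > ang.py <<'E'
from h import *
from scipy.optimize import least_squares
S=imaging.capture('scene')
def ext(img,c,r=32):
    hsv=cv2.cvtColor(img,cv2.COLOR_RGB2HSV);m=cv2.inRange(hsv,np.array((100,120,40)),np.array((130,255,255)))
    z=np.zeros_like(m);x,y=map(int,c);z[y-r:y+r,x-r:x+r]=m[y-r:y+r,x-r:x+r]
    n,l,st,_=cv2.connectedComponentsWithStats(z); k=1+np.argmax(st[1:,4]); ys,xs=np.nonzero(l==k)
    d=np.radians([0,45,90,135,180]);  # right, down-right, down, down-left, left
    return np.array([np.percentile(xs*np.cos(t)+ys*np.sin(t),99.5) for t in d]),d
def mod(w,ax,dirs,dz=0):
    a=w+np.pi; c=np.array([ax[0]+.058*np.cos(a),ax[1]+.058*np.sin(a)]);t=np.linspace(0,2*np.pi,60)
    P=np.array([proj(S,[c[0]+.0185*np.cos(k),c[1]+.0185*np.sin(k),z]) for z in(.052,.038) for k in t])
    return np.array([np.percentile(P@np.array([np.cos(d),np.sin(d)]),99.5) for d in dirs])
def fit(img,w0,ax):
    c=proj(S,[ax[0]+.058*np.cos(w0+np.pi),ax[1]+.058*np.sin(w0+np.pi),.048]); e,d=ext(img,c)
    r=least_squares(lambda v:mod(v[0],ax,d)-e,[w0]); return np.degrees(r.x[0]),np.round(r.fun,2)
im0=cv2.cvtColor(cv2.imread('pics/scene0.png'),cv2.COLOR_BGR2RGB)
for ax in((.553,.0775),(.5535,.0785),(.5525,.0765)):
    a,ra=fit(im0,np.radians(21),ax);b,rb=fit(S['color'],np.radians(-48),ax); print(ax,a,ra,b,rb,"turn",a-b)
s=arm.state();R=Rn.from_rotvec(s['ee_rot']).as_matrix();print("tool yaw",np.degrees(np.arctan2(-R[0,1],R[1,1])),s['wrist_torque'])
p=(437-.0,0)
hs=lambda i:cv2.inRange(cv2.cvtColor(i,cv2.COLOR_RGB2HSV),np.array((0,150,60)),np.array((8,255,255)))
m=hs(S['color']);n,l,st,ce=cv2.connectedComponentsWithStats(m)
for k in range(1,n):
    if st[k,4]>120: 
        X=at(S,ce[k],.082); d=X[:2]-[.553,.0775]; print("red",ce[k],st[k,4],np.round(X,4),"r",np.hypot(*d),"w",np.degrees(np.arctan2(-d[1],-d[0])))
E
python3 ang.py
```

```text
(0.553, 0.0775) 20.570485655566358 [0.82 2.06 2.03 2.17 1.43] -52.31417280491832 [ 0.78  0.03 -0.11  0.65  1.84] turn 72.88465846048467
(0.5535, 0.0785) 21.388468923461282 [0.87 1.77 1.56 1.8  1.36] -51.12562510924949 [ 0.51 -0.06  0.03  0.94  2.1 ] turn 72.51409403271077
(0.5525, 0.0765) 19.741613739178174 [0.77 2.34 2.49 2.54 1.5 ] -53.475265149447154 [ 1.06  0.14 -0.24  0.35  1.55] turn 73.21687888862533
tool yaw -48.67456366530141 [-1.20748406  0.36601663  0.09511049]
red [540.74723874  34.98810535] 2354 [1.3117 0.129  0.082 ] r 0.7604451522641595 w -176.12000981429605
red [404.80208333 270.84027778] 288 [0.5146 0.1221 0.082 ] r 0.05885128431400908 w -49.27358400397229
```

Tool yaw says 69.9° while vision says about 72.5 ± 2°. As an independent reference I'll average the wrist torque and refine the vision using both cameras.

```bash
cat > tq.py <<'E'
from h import *
t=[];f=[]
for i in range(8):
    imaging.capture('top'); s=arm.state(); t.append(s['wrist_torque']);f.append(s['force'])
R=Rn.from_rotvec(s['ee_rot']).as_matrix()
print("yaw",np.degrees(np.arctan2(-R[0,1],R[1,1])),"tq",np.mean(t,0),"sd",np.std(t,0)[2],"F",np.mean(f,0),"tp",s['tool_pos'],s['finger_gap'],s['time'])
E
python3 tq.py; python3 -c "
from h import *
S=imaging.capture('scene');T=imaging.capture('top')
a=cv2.resize(S['color'][210:330,360:480],None,fx=5,fy=5,interpolation=cv2.INTER_CUBIC);save({'color':cv2.convertScaleAbs(a,alpha=1.5)},'e1.png')
a=cv2.resize(T['color'][150:290,350:490],None,fx=4.2,fy=4.2,interpolation=cv2.INTER_CUBIC);save({'color':cv2.convertScaleAbs(a,alpha=1.5)},'e2.png')"
```

```text
yaw -48.67952293309125 tq [-1.20255002  0.35951016  0.03495151] sd 0.020540915560723495 F [-2.56462802 -7.42477406  8.79123796] tp [0.55432132 0.07750538 0.04028003] 0.13347626800164228 16.6
```

View pics/e1.png

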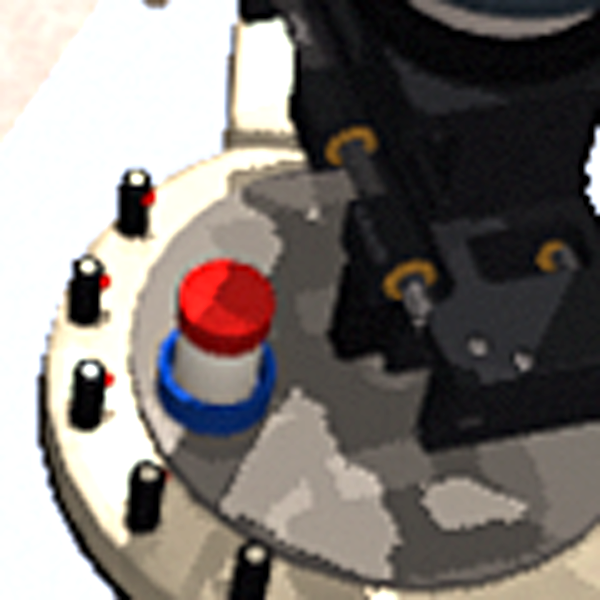

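View pics/e2.png

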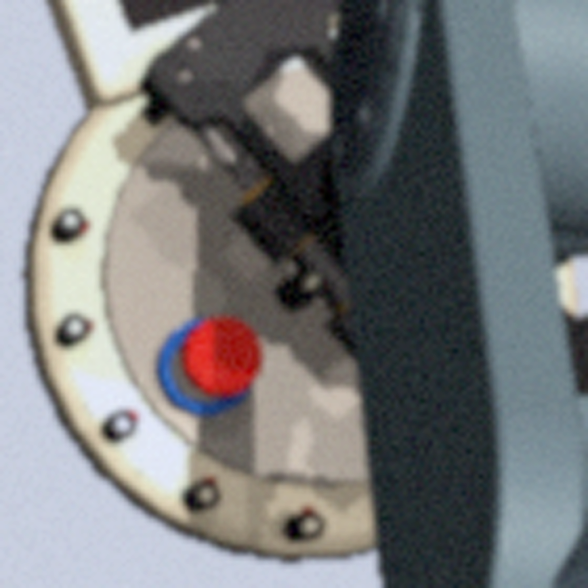

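```bash
python3 -c "
from h import *
T=imaging.capture('top')
def ang(X,ax): d=X[:2]-np.array(ax); return np.hypot(*d),np.degrees(np.arctan2(-d[1],-d[0]))
hsv=cv2.cvtColor(T['color'],cv2.COLOR_RGB2HSV);m=cv2.inRange(hsv,np.array((100,110,30)),np.array((130,255,255)));m[:220]=0;m[255:]=0;m[:,:380]=0;m[:,420:]=0
pts=cv2.findNonZero(m).reshape(-1,2).astype(float)
h=cv2.convexHull(pts.astype(np.int32)).reshape(-1,2)
print(len(pts),pts.min(0),pts.max(0))
W=np.array([at(T,p,.05)[:2] for p in pts]);
from scipy.optimize import least_squares
# outer edge: fit circle r=.0185 to the left/bottom outer hull pts
H=np.array([at(T,p,.05)[:2] for p in h])
for ax,w in(((.5525,.0814),21.48),):
    c0=np.array([ax[0],ax[1]])+ .058*np.array([np.cos(np.radians(180-50)),np.sin(np.radians(180-50))])
    sel=[i for i,p in enumerate(h) if p[0]<400 or p[1]>238]
    r=least_squares(lambda c:np.hypot(*(H[sel]-c).T)-.0185,c0,loss='soft_l1',f_scale=.001)
    print('centre',r.x,np.round(r.fun*1e3,1),ang(r.x,ax),'turn',w-ang(r.x,ax)[1])
    X=at(T,(350+206/4.2,150+367/4.2),.05);print(X,ang(X,ax),'turn',w-ang(X,ax)[1])
    P=at(T,(350+119/4.2,150+424/4.2),.054);print('post3',ang(P,ax),w-ang(P,ax)[1])
"

```

```text
89 [388. 227.] [406. 248.]
centre [0.51440572 0.12336376] [-1.6 -1.3 -0.6 -0.2  0.3  0.2  0.1 -0.2 -0.7 -0.9 -1.6] (np.float64(0.05667566743694627), np.float64(-47.76715106134116)) turn 69.24715106134116
[0.51347504 0.12350151 0.05      ] (np.float64(0.057406316232718), np.float64(-47.17177815889267)) turn 68.65177815889267
post3 (np.float64(0.09763906743551845), np.float64(-50.55056024050198)) 72.03056024050198
```

The top view gives 69°, tool yaw gives 69.9°, and the averaged torque of 0.035 N m suits a point just before the stop. The remaining 2° comes next, in small rows.

```bash
python3 -m inch '{"linear":[[0,0,0],[0,0,0],[0,0,0],[0,0,0],[0,0,0]],"twist":[[0,0,0.025],[0,0,0.05],[0,0,0.075],[0,0,0.075],[0,0,0.075]]}'
python3 tq.py; python3 ang.py | tail -3
```

```text
time: 17.25
tool_pos: [0.5543, 0.0775, 0.0403]
ee_rot: [1.348, 2.837, -0.002]
force: [-2.1, -8.1, 8.6]
finger_gap: 0.128
yaw -50.821456984950956 tq [-1.21318487  0.38243523  0.0432983 ] sd 0.02180309302858352 F [-2.64007258 -7.87902929  8.64750172] tp [0.5542434  0.07751067 0.04026661] 0.1326053409697782 17.65
tool yaw -50.82660876678327 [-1.22218652  0.40664642  0.07524303]
red [540.69681529  34.96815287] 2355 [1.3117 0.1291 0.082 ] r 0.7604895539806581 w -176.11052305713616
red [404.55516014 269.74377224] 281 [0.5163 0.1233 0.082 ] r 0.05865850816046071 w -51.294760355418056
```

```bash
python3 -c "
from h import *
S=imaging.capture('scene');T=imaging.capture('top')
save({'color':cv2.convertScaleAbs(S['color'],alpha=1.6)},'f1.png')
for n in('yellow_pot_mid','stopper_mid'): print(n,[(d['uv'],d['conf']) for d in models.find_in(S,n)[:2]])
print(arm.state()['finger_gap'],arm.state()['time'])"
```

```text
yellow_pot_mid [([228.7, 232.5], 0.63)]
stopper_mid [([401.5, 273.4], 0.52), ([277.8, 225.6], 0.49)]
0.1325374363233226 17.9
```

View pics/f1.png

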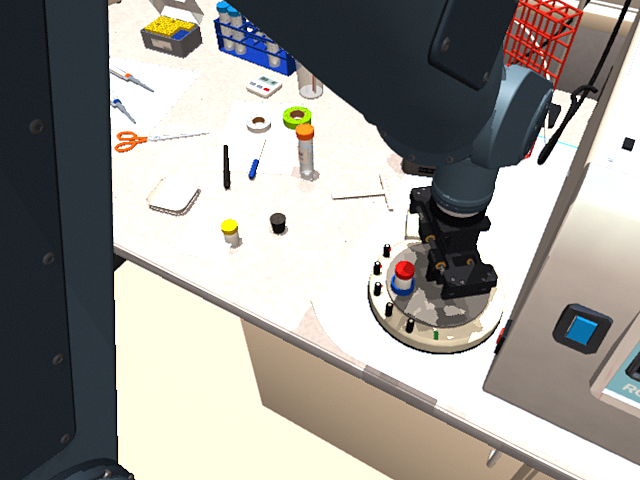

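The final picture shows the red pot upright in the seat at (403,278), beside the third post at (378,288), with the knob still held. The yellow pot at (230,232) and the stopper at (278,223) haven't moved.

```bash
python3 -c "
from h import *
print(job.sign_off())"
```

```text
the job is handed in; nothing more can be done
None
```

The red pot is in the blue seat and the knob is turned to the third click, still held at 30 N when I handed in at about 18 s.

**Pot:** I gripped it at 9–10 N. It touched the seat floor at the expected height with about 8 N of contact, and I let go only after that. It stayed upright through the turn.

**Knob:** I turned it in one grasp, with no overshoot seen.
- **Tool yaw:** 72.0° turned.
- **Scene camera, red cap:** about 71.9°.
- **Wrist torque:** averaged 0.043 N m, the bare spring value expected at a stop.

**Left alone:** The yellow pot and the stopper stand where they were.

**Checks that disagreed:**
- **Fingertips:** The real tips end about 30 mm short of the stated 17 mm ahead of the TCP. My first close passed just above the cap without gripping or touching the pot, so I corrected all later heights by that amount.
- **Camera readings of the turn:** Just before the last 2°, a rough seat-outline fit in the scene view read about 72.5° (±2°). The top view read 69° and the tool yaw 69.9°. I went by tool yaw, torque and the top view.
- **Side force:** A steady 8 N remained on the knob from about 1 mm of off-axis error.
- **Stopper detection:** In the last picture the network's best guess for the stopper was the pot in the reader. Its second guess and the picture itself show the stopper in place.

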